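# Load the mixer's rack in order and hold its spring clamp open at the two-rack line

### The job

Please move the three sample tubes from the white stand into the rack that is clamped on the mixer, one after the other from left to right: the left tube into the left end hole, the next tube into the next hole, and the last into the third, each lowered fully home before you let go of it. Then take the mixer's spring clamp by its handle and pull it out until the rack-side face of its bar is level with the dark line across the deck, without letting it snap back, and keep it there: finish while still holding it, so that I can set my second rack in, in front of the first. Leave the second rack where it stands.

Things in the scene. Friction and masses are not known exactly. Their poses are not given: they have to be found in the camera images.
- mixer: Bench mixer, fixed on the worktop: white housing, bare metal deck 162 x 176 mm with its top 56 mm up. Origin: on the worktop under the deck's middle. +x points from the handle side to the fence (upright strip at the back, front face at x = 67 mm, 30 mm high), +y to the left, z up. A spring tube 14 mm thick runs along each side from the fence to the bar (y = +-78 mm, 16 mm above the deck).
- clamp (a joint): Spring clamp bar: 134 mm long, 16 thick, 34 high, lies across the deck and slides on rods that come out of the spring tubes; the springs press it against the rack. Value: travel in m along the mixer's -x, away from the rack; 0 = shut on the rack, 0.046 = rack-side face at the two-rack line, 0.062 = end stop. The pull is 4 N at 0, rising 0.12 N per mm to about 10 N at the line; let go, it springs back.
- clamp_handle (a point): Middle of the bar's pull handle, moving with the bar: black round grip 14 mm thick, 60 mm long, lying across (along the mixer's y), 50 mm above the deck and 50 mm in front of the bar, on two bent arms at y = +-40 mm. Free in front and above, 43 mm free behind and below. Axes: those of the mixer.
- clamp_face (a point): Middle of the lower edge of the clamp bar's rack-side face, at deck height; it moves with the bar and is to come level with the two-rack line.
- two_rack_line (a point): Middle of the one thin dark line drawn across the deck, parallel to the bar, at deck height: x = -19 mm of the mixer, 46 mm in front of the shut bar's rack-side face (30 mm in front of its handle-side face).
- rack: Grey five-place sample rack, 40 mm deep, 130 mm long and 55 mm high, clamped on the mixer's deck between fence and bar with its length along the mixer's y. Origin: middle of its underside. It is loose once the bar is pulled away.
- spare_rack_hole3 (a point): Middle hole (top face) of the second rack, alike and already holding three tubes, which stands on the worktop near the robot and is to be left alone; 55 mm above the worktop.
- stand: White block fixed to the worktop, 44 x 116 mm on a slightly wider foot, 42 mm high, with the three new tubes standing in a row in holes 36 mm apart along its y (+y is the left one). Each tube reaches 34 mm deep into it. Origin: middle of its underside.
- tube_1_mid (a point): The left one of the three capped sample tubes in the stand: its centre, 45 mm above its foot and 45 mm below the top of its cap; z runs up along the tube. 12 mm thick, 90 mm long; cap 16 mm thick and 18 mm high (27 to 45 mm above this point); about 14 g.
- tube_2_mid (a point): The middle one of the three capped sample tubes in the stand: its centre, 45 mm above its foot and 45 mm below the top of its cap; z runs up along the tube. 12 mm thick, 90 mm long; cap 16 mm thick and 18 mm high (27 to 45 mm above this point); about 14 g.
- tube_3_mid (a point): The right one of the three capped sample tubes in the stand: its centre, 45 mm above its foot and 45 mm below the top of its cap; z runs up along the tube. 12 mm thick, 90 mm long; cap 16 mm thick and 18 mm high (27 to 45 mm above this point); about 14 g.
- rack_hole1 (a point): Left-hand end hole of the rack on the mixer: its centre on the rack's top face, 55 mm above the deck. Holes 14.4 mm wide, 26 mm apart, 50 mm deep: a seated tube's centre is 5 mm below this point. They pass a second, slightly wider guide plate 31 to 35 mm below the top face. Axes: those of the rack, z up.
- rack_hole2 (a point): Second hole from the left of the rack on the mixer: its centre on the rack's top face, 55 mm above the deck. Holes 14.4 mm wide, 26 mm apart, 50 mm deep: a seated tube's centre is 5 mm below this point. They pass a second, slightly wider guide plate 31 to 35 mm below the top face. Axes: those of the rack, z up.
- rack_hole3 (a point): Third hole from the left (the middle one) of the rack on the mixer: its centre on the rack's top face, 55 mm above the deck. Holes 14.4 mm wide, 26 mm apart, 50 mm deep: a seated tube's centre is 5 mm below this point. They pass a second, slightly wider guide plate 31 to 35 mm below the top face. Axes: those of the rack, z up.

How it is judged (in metres and radians):
On the way, in this order (a step that is already met when the one before it is completed fails the run):
1. The left tube of the stand stands fully home in the left-hand end hole of the rack, let go (horizontal distance between tube_1_mid and rack_hole1 below 0.006 m and z of tube_1_mid in the frame of rack_hole1 below 0 m and angle between tube_1_mid's own z axis and vertical below 0.12 rad and contact force between the fingers and tube_1 below 0.05 N), for 0.2 s.
2. The middle tube of the stand stands fully home in the second hole from the left of the rack, let go (horizontal distance between tube_2_mid and rack_hole2 below 0.006 m and z of tube_2_mid in the frame of rack_hole2 below 0 m and angle between tube_2_mid's own z axis and vertical below 0.12 rad and contact force between the fingers and tube_2 below 0.05 N), for 0.2 s.
3. The right tube of the stand stands fully home in the third hole from the left (the middle one) of the rack, let go (horizontal distance between tube_3_mid and rack_hole3 below 0.006 m and z of tube_3_mid in the frame of rack_hole3 below 0 m and angle between tube_3_mid's own z axis and vertical below 0.12 rad and contact force between the fingers and tube_3 below 0.05 N), for 0.2 s.
4. The clamp bar is held by the gripper with its rack-side face at the two-rack line (value of joint clamp between 0.042 and 0.05 m and contact force between the fingers and clamp above 1.5 N and contact force between clamp and rack below 0.1 N), for 0.3 s.
At the end, for the whole second after the job is handed in: Tubes let go and upright in their holes (6 mm sideways, within 5 mm of fully home, 0.12 rad); rack upright, within 12 mm of its start; clamp bar at rest, its face within 4 mm of the two-rack line (0.042 to 0.050 m), clear of the rack, held there by the fingers with over 1.5 N (all of step 1 and all of step 2 and all of step 3 and all of step 4 and velocity of joint clamp between -0.01 and 0.01 m/s and distance of rack from where it was at the start of the episode below 0.012 m and angle between rack's own z axis and vertical below 0.05 rad); the arm keeps its last pose, push and grip.
It fails at once if tube 1 is let go more than about 15 mm above its seat in the hole (horizontal distance between tube_1_mid and rack_hole1 below 0.012 m and z of tube_1_mid in the frame of rack_hole1 above 0.011 m and contact force between the fingers and tube_1 below 0.02 N).
It fails at once if tube 2 is let go more than about 15 mm above its seat in the hole (horizontal distance between tube_2_mid and rack_hole2 below 0.012 m and z of tube_2_mid in the frame of rack_hole2 above 0.011 m and contact force between the fingers and tube_2 below 0.02 N).
It fails at once if tube 3 is let go more than about 15 mm above its seat in the hole (horizontal distance between tube_3_mid and rack_hole3 below 0.012 m and z of tube_3_mid in the frame of rack_hole3 above 0.011 m and contact force between the fingers and tube_3 below 0.02 N).
It fails at once if the clamp bar is let go and snaps back (faster than 0.35 m/s) (velocity of joint clamp below -0.35 m/s).
It fails at once if the second rack is moved more than 20 mm (distance of spare_rack_hole3 from where it was at the start of the episode above 0.02 m).
It also fails if it takes over 72 s, if anything falls off the work surface, if the arm or the gripper's body presses on something with over 40 N, if the wrist force passes 120 N, or if a joint passes its speed limit or range.

### The arm

A 6-joint arm with a two-finger parallel gripper is mounted at the origin on a cart in front of the work surface, level with it; the furniture and walls round the work are solid. World frame = base frame: x ahead of the robot, y to its left, z up, the work surface at z = 0. Lengths are in mm, angles in rad, forces in N, time in s.
With the tool pointing down it reaches from about 250 to 775 mm from the base axis. Payload 8.9 kg.
Tool frame: the origin (TCP) lies midway between the tips of the shut fingers; the grasp point (between the pads) lies 19 mm behind it; z points along the fingers, y is the line along which they close (so a half turn about z gives the same grasp; the last joint's range is limited). The gripper opens to 85 mm and grips with 20 to 120 N. Pads are 22 mm wide; open, the fingers measure 114 mm over their backs; the gripper's body (76 mm by 85 mm) begins 54 mm behind the grasp point. The pads swing forward as they close: fully open they stand 13 mm farther back than shut.
Start: joints at [1.15, 0.291, -0.153, 1.127, 0, 1.431], TCP at [145.989, 504.293, 231.305] pointing down, gripper open.
Joint ranges: [-2.52, 2.52], [-0.91, 1.74], [-1.3, 1.37], [-1.96, 2.02], [-1.52, 1.47], [-3.14, 3.14]. Speed limits (rad/s): [2.22, 2.22, 2.79, 3.14, 3.14, 3.14].

### API

Orientations are given as a 3x3 rotation matrix whose columns are the frame's x, y, z axes.
In Python, from workcell import robot, solver, eyes, order gives the robot as it stands. Calls block until the motion is done:
- robot.move_pose(position, orientation): joint-space move of the TCP to a pose.
- robot.servo_line(position, attitude=None, vel=150, threshold=None): straight line of the TCP; attitude=None keeps the orientation; vel is the mean speed in mm/s. With threshold (N) it stops when the force on the tool has changed by that much, and returns True; else False.
- robot.movej(angles): joint-space move.
- robot.set_gripper(opening, f_grip=None): opening from 0.0 (shut) to 1.0 (fully open); f_grip is the grip in N (None keeps the last); returns when the fingers have stopped.
- robot.hold(seconds).
- solver.ik(position, orientation): joint angles nearest the present ones, or None.
- eyes.capture(name): name is "scene" or "top"; returns a dict with "image" (480x640x3 uint8, red, green, blue), "fx", "fy", "cx", "cy" (pixels), "rvec" (rotation vector, rad) and "tvec" (3), from world to camera coordinates, as OpenCV has them. Camera axes: x right, y down, z forward; pixel columns grow to the right and rows downward; lengths in mm; the calibration is good to about 2 mm. A picture is of the moment at which its call begins. There is no depth.
A pose or a line that the arm cannot do raises robot.Unreachable and nothing moves.
- order.job_done(): hands the job in; it is judged then, once.
Readings, each from a call of its own:
- robot.get_time(): time.
- robot.get_q(): joint angles.
- robot.get_joint_velocities(): joint speeds.
- robot.get_tau(): joint torques, N m.
- robot.get_tool_pos(): TCP position.
- robot.get_ee_rot(): TCP orientation.
- robot.get_wrist_force(): force on the tool from outside, world axes, zero at the start.
- robot.get_ft_torque(): the same for the moment, N m.
- robot.get_gripper_width(): opening from 0.0 (shut) to 1.0 (fully open).
- robot.get_grip_force(): force on a finger pad.
Only numpy, scipy, OpenCV 4.12 (cv2) and the standard library are available. Lean on these libraries where they do the work, as an engineer would, in place of code of your own. Each camera call takes 0.05 s, during which the arm holds its last target. There are 200 camera calls.

## Working session

There is one attempt and no reset: what is moved stays moved. The work goes in short steps, each a Python script; the robot and the scene stay as the last script left them, time stands still between calls to the robot, and variables do not carry over. Pictures are saved under pics/ and viewed, at most 10 in all, crops included, and the job is handed in when it is done.

```bash
mkdir -p pics
python3 - <<'E'
from workcell import robot, solver, eyes, order
import cv2,numpy as np
for n in("scene","top"):
    c=eyes.capture(n); cv2.imwrite(f"pics/{n}0.png",c["image"][:,:,::-1])
    R=cv2.Rodrigues(np.array(c["rvec"],float))[0]; print(n,c["fx"],c["fy"],c["cx"],c["cy"],-R.T@np.array(c["tvec"]).ravel(),R.round(3).tolist())
print(robot.get_time(),robot.get_ee_rot())
E
```

```text
scene 516.4505538040381 516.4505538040381 322.02340792619015 240.3450834288316 [-204.54469502 -383.20468005  616.92066372] [[0.505, -0.863, -0.021], [-0.481, -0.261, -0.837], [0.717, 0.433, -0.547]]
top 621.8740621614062 621.8740621614062 328.35974786442296 233.09188052083275 [ 434.09861876   42.49606238 1154.37119584] [[-0.009, -1.0, -0.017], [-0.999, 0.01, -0.053], [0.053, 0.016, -0.998]]
0.1 [[-9.60573558e-01  2.78025538e-01 -4.89393839e-04]
 [ 2.78025915e-01  9.60572980e-01 -1.06811038e-03]
 [ 1.73136534e-04 -1.16206276e-03 -9.99999310e-01]]
```

View pics/scene0.png

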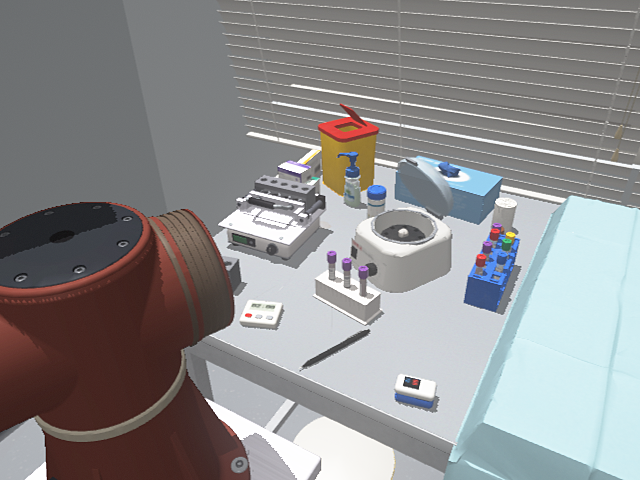

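View pics/top0.png

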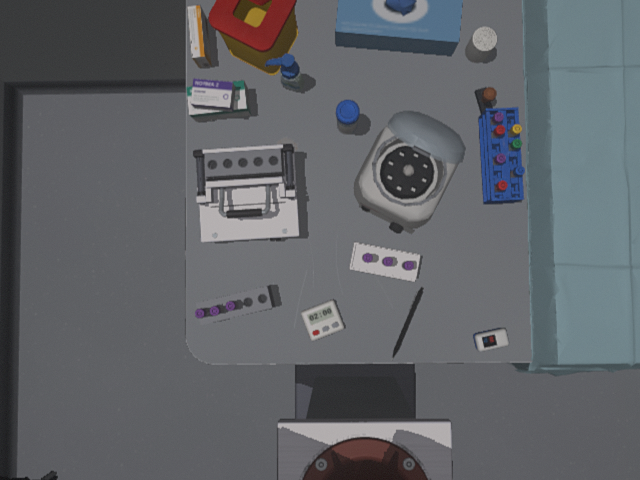

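The scene is clear. In the top view the mixer is at about (248,195), the stand at (386,262), and the second rack at (232,305). I'll enlarge the mixer and the stand.

Run:
```python
import cv2,numpy as np
a=cv2.imread("pics/top0.png")
A=cv2.resize(a[138:250,185:310],None,fx=5,fy=5,interpolation=cv2.INTER_CUBIC)
B=cv2.resize(a[235:290,340:430],None,fx=6,fy=6,interpolation=cv2.INTER_CUBIC)
cv2.imwrite("pics/mix.png",A);cv2.imwrite("pics/stand.png",B)
```

```text
(no output)
```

View pics/mix.png

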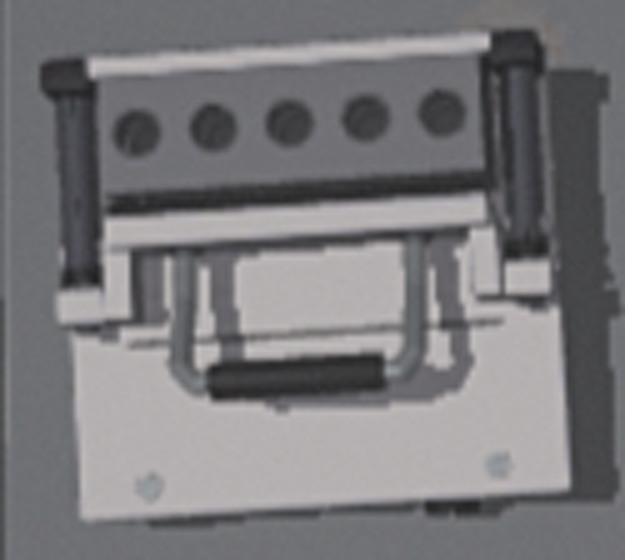

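View pics/stand.png

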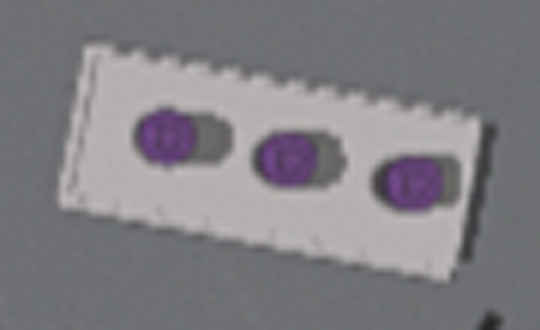

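Crop `mix`: the rack holes are at (137,133), (213,128), (289,122), (366,117) and (442,112). The handle centre is at (297,377), and the dark line runs from (130,345) to (503,320). Crop `stand`: the caps are at (167,135), (288,159) and (413,184). Next I'll convert these to world positions.

```bash
cat > h.py <<'E'
from workcell import robot, solver, eyes, order
import cv2,numpy as np
def ray(c,px,z):
    R=cv2.Rodrigues(np.array(c["rvec"],float))[0];t=np.array(c["tvec"],float).ravel()
    o=-R.T@t; d=R.T@np.array([(px[0]-c["cx"])/c["fx"],(px[1]-c["cy"])/c["fy"],1])
    return o+d*(z-o[2])/d[2]
def proj(c,P):
    K=np.array([[c["fx"],0,c["cx"]],[0,c["fy"],c["cy"]],[0,0,1]])
    return cv2.projectPoints(np.array(P,float).reshape(-1,1,3),np.array(c["rvec"],float),np.array(c["tvec"],float),K,None)[0].reshape(-1,2)
def down(yaw):  # tool y axis at angle yaw in world, z down
    y=np.array([np.cos(yaw),np.sin(yaw),0]);z=np.array([0,0,-1.]);return np.c_[np.cross(y,z),y,z]
E
python3 - <<'E'
from h import *
c=eyes.capture("top")
f=lambda u,x,y,s:(x+(u[0]+.5)/s-.5,y+(u[1]+.5)/s-.5)
H=np.array([ray(c,f(u,185,138,5),111) for u in[(137,133),(213,128),(289,122),(366,117),(442,112)]])
T=np.array([ray(c,f(u,340,235,6),98) for u in[(167,135),(288,159),(413,184)]])
L=np.array([ray(c,f(u,185,138,5),56) for u in[(130,345),(503,320)]])
hd=ray(c,f((297,377),185,138,5),110)
print(H.round(1),np.linalg.norm(H[4]-H[0]));print(T.round(1),np.linalg.norm(T[2]-T[0]));print(L.round(1),L.mean(0),hd)
for n,P in(("rack",H),("st",T),("L",L)):
    d=P[0]-P[-1];print(n,np.degrees(np.arctan2(d[1],d[0]))-90)
s=eyes.capture("scene")
cv2.imwrite("pics/s1.png",cv2.resize(s["image"][165:265,215:335,::-1],None,fx=6,fy=6,interpolation=cv2.INTER_CUBIC))
cv2.imwrite("pics/s2.png",cv2.resize(s["image"][245:325,305:390,::-1],None,fx=6,fy=6,interpolation=cv2.INTER_CUBIC))
print(((proj(s,H)-[215,165]+.5)*6-.5).round(0).tolist(),((proj(s,T)-[305,245]+.5)*6-.5).round(0).tolist())
E
```

```text
[[608.8 255.9 111. ]
 [610.2 230.  111. ]
 [612.  204.2 111. ]
 [613.4 178.  111. ]
 [614.7 152.2 111. ]] 103.80926505979014
[[449.1  -6.   98. ]
 [442.  -40.1  98. ]
 [434.6 -75.2  98. ]] 70.6696886009366
[[542.1 269.6  56. ]
 [549.5 136.7  56. ]] [545.82587403 203.13352715  56.        ] [525.3197181  201.82474953 110.        ]
rack 3.257066511163501
st -11.829865505338233
L 3.2047706338415196
[[290.0, 89.0], [350.0, 102.0], [412.0, 115.0], [475.0, 129.0], [538.0, 143.0]] [[157.0, 48.0], [247.0, 93.0], [345.0, 140.0]]
```

View pics/s1.png

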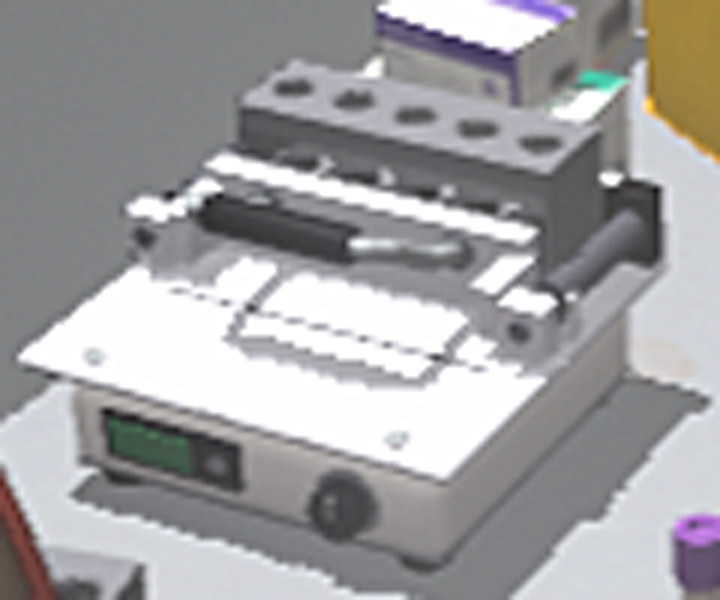

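View pics/s2.png

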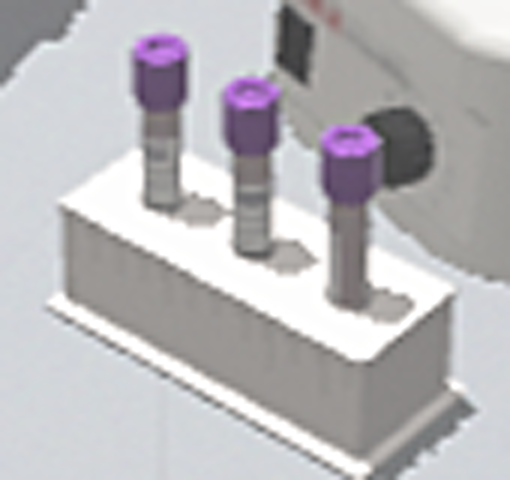

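The scene-camera check puts the holes within about 1 mm and the caps within about 1.5 mm of the top-view estimates, so both cameras agree. I'll grasp tube 1 now, hover over hole 1 and look.

```bash
cat >> h.py <<'E'
YS,YR=np.radians(-11.83),np.radians(3.2)
SM=np.array([442.2,-40.9]);RM=np.array([612.0,203.9])
us=np.array([-np.sin(YS),np.cos(YS)]);ur=np.array([-np.sin(YR),np.cos(YR)])
tube=lambda i:SM+us*36*(2-i)
hole=lambda i:RM+ur*26*(3-i)
def fetch(i):
    p=tube(i)
    robot.set_gripper(0.5,25)
    robot.move_pose([*p,150],down(YS)); robot.servo_line([*p,70],vel=120)
    robot.set_gripper(0.0,25)
    print("grip",robot.get_gripper_width(),robot.get_grip_force())
    robot.servo_line([*p,190],vel=150)
E
python3 - <<'E'
from h import *
fetch(1)
print(robot.get_gripper_width(),robot.get_grip_force(),robot.get_tool_pos(),robot.get_wrist_force())
robot.move_pose([*hole(1),185],down(YR)); robot.hold(0.3)
print(robot.get_time(),robot.get_tool_pos(),robot.get_wrist_force())
s=eyes.capture("scene")
cv2.imwrite("pics/s3.png",cv2.resize(s["image"][130:255,205:345,::-1],None,fx=5,fy=5,interpolation=cv2.INTER_CUBIC))
P=[[*hole(1),z] for z in(111,123,150,168+45-27-1)]
print(((proj(s,P)-[205,130]+.5)*5-.5).round(0).tolist())
E
```

```text
grip 0.18049157572015992 24.42557552974904
0.18340277834724628 24.550777026743162 [448.99674612  -5.59913499 189.21718497] [ 0.07088029  0.32714287 -0.53512869]
6.4333 [609.23106898 254.99512197 185.4305882 ] [ 0.41510846 -0.99727547  0.04892612]
[[292.0, 249.0], [290.0, 224.0], [284.0, 167.0], [277.0, 91.0]]
```

View pics/s3.png

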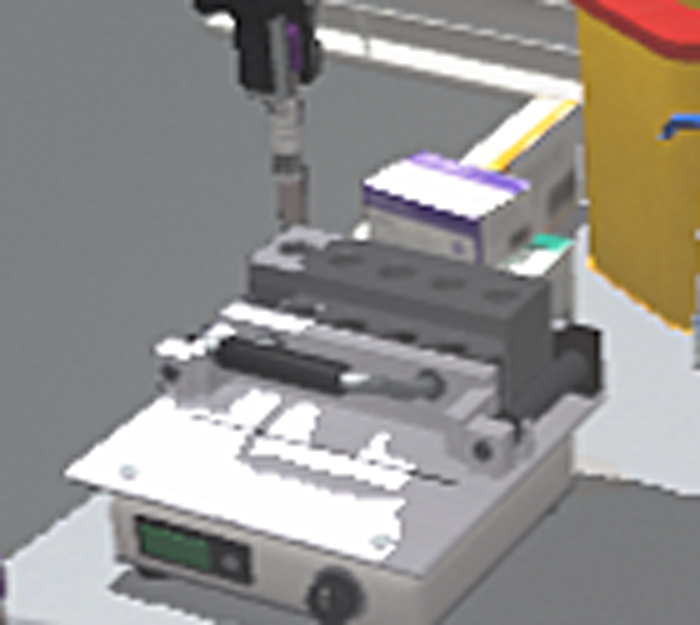

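The tube hangs at (291,225) over hole 1, whose centre is near (293,248). That matches the projection to within about 1 mm, so I'll lower it, with a small search if it touches early.

```bash
cat >> h.py <<'E'
OFF=[(0,0),(1.2,0),(-1.2,0),(0,1.2),(0,-1.2),(1.5,1.5),(-1.5,1.5),(1.5,-1.5),(-1.5,-1.5),(2.5,0),(-2.5,0),(0,2.5),(0,-2.5)]
def insert(i,o0=(0,0),zs=123):
    z0=180
    for o in OFF:
        p=hole(i)+np.array(o0)+o
        robot.servo_line([*p,z0],vel=60); robot.hold(0.15)
        hit=robot.servo_line([*p,zs-2],vel=45,threshold=4)
        z=robot.get_tool_pos()[2]; print(i,o,hit,z.round(1),robot.get_wrist_force().round(1),round(robot.get_time(),1))
        if z<zs+4: return np.array(o0)+o
        z0=z+3
    return None
def release(i):
    robot.set_gripper(0.4); robot.hold(0.3)
    p=robot.get_tool_pos(); robot.servo_line([p[0],p[1],200],vel=200)
E
python3 - <<'E'
from h import *
print(insert(1),robot.get_tool_pos(),robot.get_grip_force(),robot.get_gripper_width())
E
```

```text
1 (0, 0) True 123.5 [-0.4  0.2  5.8] 8.0
[0 0] [609.16820749 255.81334585 123.47859252] 25.134632401750423 0.18247498592089362
```

Tube 1 went straight home. I'll release it and do tube 2.

Run:
```python
from h import *
release(1); fetch(2)
robot.move_pose([*hole(2),190],down(YR))
r=insert(2);print(r)
if r is not None:
    release(2); fetch(3)
    robot.move_pose([*hole(3),190],down(YR))
    r=insert(3);print(r,robot.get_time())
```

```text
grip 0.1799359543015492 24.476377792761923
2 (0, 0) True 123.5 [-0.1  0.5  6.1] 15.7
[0 0]
grip 0.1824368361678957 24.441294618300162
3 (0, 0) True 123.5 [-1.   0.1  6.1] 23.5
[0 0] 23.4583
```

All three tubes are in. I'll release the third, go over the handle and look.

Run:
```python
from h import *
release(3)
robot.set_gripper(0.5,40)
h=np.array([525.3,200.5])
robot.move_pose([*h,170],down(YR)); 
s=eyes.capture("scene")
cv2.imwrite("pics/s4.png",cv2.resize(s["image"][130:255,205:345,::-1],None,fx=5,fy=5,interpolation=cv2.INTER_CUBIC))
print(((proj(s,[[*h,106],[*h,170]])-[205,130]+.5)*5-.5).round(0).tolist(),robot.get_tool_pos(),robot.get_time())
```

```text
[[283.0, 369.0], [269.0, 227.0]] [525.82513879 200.59879903 170.26323321] 25.3667
```

View pics/s4.png

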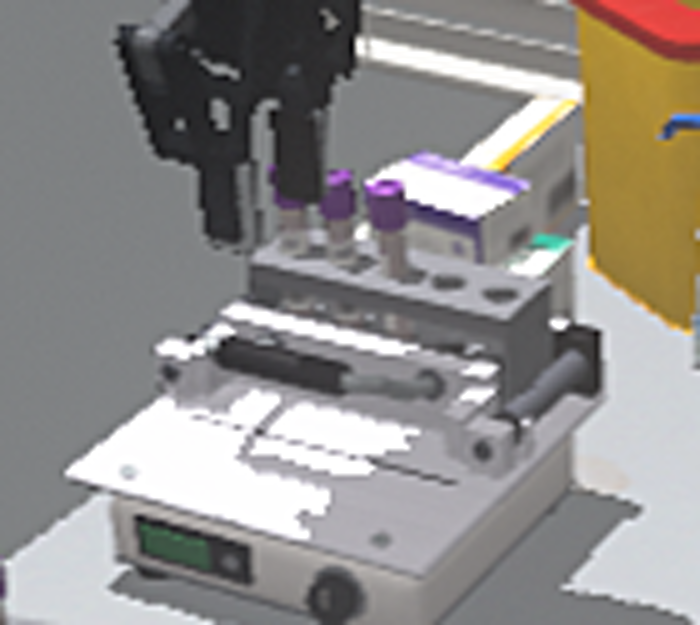

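All three tubes are seated. The handle's centre is at about (282,365), against a projected (283,369). I'll grip it and pull slowly.

Run:
```python
from h import *
h=np.array([525.3,200.5]); d=np.array([np.cos(YR),np.sin(YR)])
robot.servo_line([*h,87],vel=100,threshold=8)
robot.set_gripper(0.0,60)
print(robot.get_gripper_width(),robot.get_grip_force(),robot.get_tool_pos(),robot.get_wrist_force().round(1))
p=h-46*d
robot.servo_line([*p,87],vel=30); robot.hold(0.3)
print(robot.get_gripper_width(),robot.get_grip_force(),robot.get_tool_pos(),p,robot.get_wrist_force().round(1),robot.get_time())
s=eyes.capture("top")
cv2.imwrite("pics/t5.png",cv2.resize(s["image"][138:250,185:310,::-1],None,fx=5,fy=5,interpolation=cv2.INTER_CUBIC))
s=eyes.capture("scene")
cv2.imwrite("pics/s5.png",cv2.resize(s["image"][155:255,205:345,::-1],None,fx=5,fy=5,interpolation=cv2.INTER_CUBIC))
A=cv2.imread("pics/t5.png");B=cv2.imread("pics/s5.png");B=cv2.copyMakeBorder(B,0,60,0,0,cv2.BORDER_CONSTANT)
C=np.hstack([A,B]); print(C.shape); cv2.imwrite("pics/c5.png",cv2.resize(B,None,fx=1.14,fy=1))
```

```text
0.14109383721065533 58.5907906293869 [526.06570881 200.64559322  87.70922496] [ 1.4 -0.7  5.3]
0.14264571618097246 58.51773262023926 [481.71519725 198.26425265  87.74421562] [479.37172485 197.93221077] [8.7 0.5 0.8] 28.7167
(560, 1325, 3)
```

View pics/t5.png

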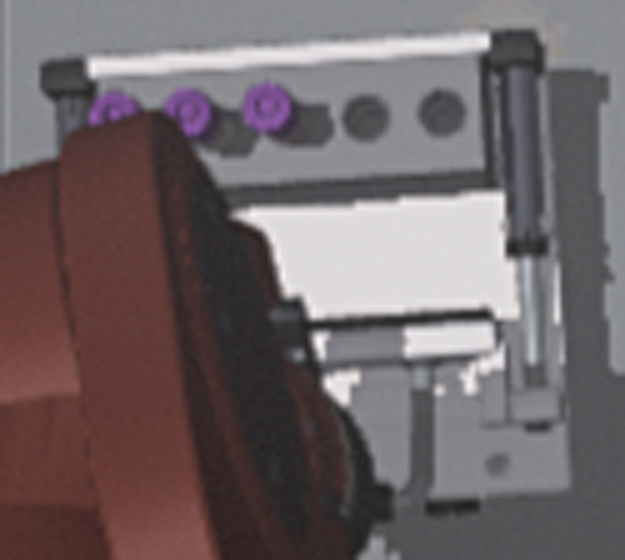

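View pics/s5.png

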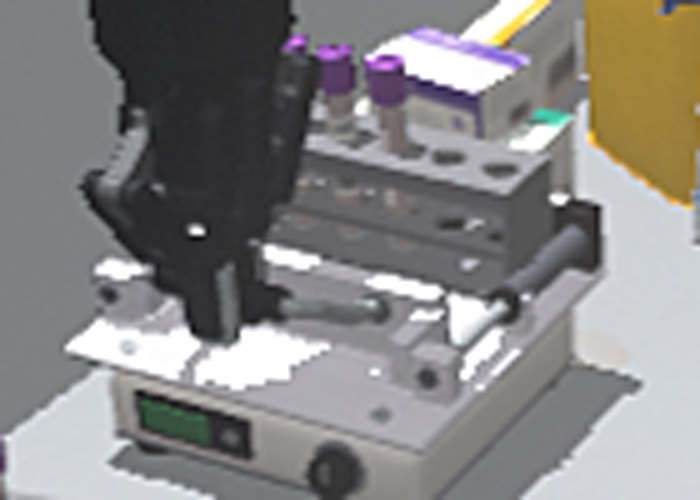

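In the top view the rack holes are unchanged at (366,117) and (442,112). The bar's front edge moved from row 222 to about row 352, which is about 44.5 mm and agrees with the TCP travel of 44.4 mm. I'll pull 1.6 mm more and hand in.

Run:
```python
from h import *
d=np.array([np.cos(YR),np.sin(YR)]); p=np.array([525.3,200.5])-47.5*d
robot.servo_line([*p,87],vel=10); robot.hold(1.0)
print(robot.get_tool_pos(),robot.get_grip_force(),robot.get_wrist_force().round(1),robot.get_time())
print(order.job_done())
```

```text
[480.28626333 198.21412679  87.7524813 ] 58.531819581985474 [8.9 0.6 1.8] 30.1167
the job is handed in; nothing more can be done
None
```

The three tubes are fully home in the first, second and third holes from the left, the clamp is held about 46 mm out at the two-rack line, and the job was handed in at about 30 s; no verdict was returned.

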